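# Close the draught shield and tare the balance

## Robot

A 6-joint arm with a two-finger parallel gripper is mounted at the origin on a cart in front of the work surface, level with it; the furniture and walls round the work are solid. World frame = base frame: x ahead of the robot, y to its left, z up, the work surface at z = 0. Lengths are in m, angles in rad, forces in N, time in s.
With the tool pointing down it reaches from about 0.425 to 0.95 m from the base axis. Payload 3.5 kg.
Tool frame: the origin (TCP) lies between the finger pads; the fingertips stand 11 mm ahead of it and the grasp point (between the pads) lies 8 mm behind it; z points along the fingers, y is the line along which they close (so a half turn about z gives the same grasp; the last joint's range is limited). The gripper opens to 85 mm and grips with 20 to 120 N. Pads are 22 mm wide; open, the fingers measure 114 mm over their backs; the gripper's body (76 mm by 85 mm) begins 54 mm behind the grasp point. The pads swing forward as they close: fully open they stand 13 mm farther back than shut.
Start: joints at [1.031, 0.286, 1.577, -0, 1.279, -0.15], TCP at [0.256, 0.624, 0.242] pointing down, gripper open.
Joint ranges: [-2.77, 2.77], [-0.9, 2.22], [0.21, 2.48], [-1.53, 4.67], [0.24, 2.81], [-2.84, 2.84]. Speed limits (rad/s): [2.79, 2.79, 3.14, 3.14, 3.14, 3.14].

## Interface

Orientations are given as a unit quaternion [x, y, z, w].
In Python, from workcell import state, capture, hand_in, find_in, place_of gives the robot as it stands.
- The arm moves only by the tool drive_tool, never from a script. Its argument "deltas" is a list of rows, each a list of 3 entries, a list of its own where there are three numbers: the opening, from -1 (shut) to 1 (fully open), then the shift along the tool's x, y, z in cm, then the turn, a rotation vector about the tool's x, y, z in degrees. A call has 1 to 10 rows; each row shifts and turns the commanded pose from where the row before left it, along the tool's axes as they then stand; what a row does not reach is not made up. A row lasts 1/8 s, in which the tool goes at most 62.5 mm and 10.7 degrees, less where a joint would pass 70% of its speed; a pose out of reach is approached as far as the arm can. A call is refused whole if a number of a shift passes 6.25 or a number of a turn 10.7, either way. A call with a gripper value outside its range is refused whole. The fingers move at their own pace and stop on an object; "newtons" is the grip in N (left out, the last holds). Time passes only in rows, so rows that do not move let the fingers close. It gives the time, the measured TCP pose, the force, the opening and the grip force at its end, in the units of the state.
- state(): the state, without advancing time (a new reading comes with each control period).
- capture(name): name is "scene" or "top"; returns a dict with "img" (420x560x3 uint8, red, green, blue), "camera_matrix" (3x3 intrinsics, pixels), "R" (3x3) and "t" (3): a world point X has camera coordinates R X + t. Camera axes: x right, y down, z forward; pixel columns grow to the right and rows downward; lengths in m; the calibration is good to about 2 mm. A picture is of the moment at which its call begins. There is no depth.
- hand_in(): hands the job in; it is judged then, once.
Trained networks look in the newest picture that a camera, given by its name, has taken for a name from the list of things; names that differ only in an ending like _2 or _b are one class to them, and where a whole thing is asked for, a point or a joint stands for the part that bears it (a point fixed in the world has none). Each returns a list of dicts, best first, with "confidence" (0 to 1); they miss things now and then, are a little off and sometimes report something else, mostly with a low value. They report only what shows in the picture. A call takes as long as a camera call. They do not tell look-alikes from the thing itself.
- find_in(label, camera): "box" ([left, top, right, bottom] in pixels, round what is visible of it).
- place_of(label, camera): "xy" ([column, row] in pixels: a listed point, or the origin of a listed thing).
The state is a dict: "time": time; "q": joint angles; "joint_velocities": joint speeds; "joint_torque": joint torques, N m; "ee_pos": TCP position; "eef_rot": TCP orientation; "ft_force": force on the tool from outside, world axes, zero at the start; "torque": the same for the moment, N m; "grip_width": finger opening in m; "grasp_force": force on a finger pad.
Only numpy, scipy, OpenCV 4.12 (cv2) and the standard library are available. Lean on these libraries where they do the work, as an engineer would, in place of code of your own. Each camera call takes 0.05 s, during which the arm holds its last target. There are 200 camera calls.

## Task

Zero the balance for the open crucible that stands on its pan: gently push the glass cover of the draught shield fully shut by its blue ridge, then press the green tare key lightly with the fingertips until it goes well down, let it come up again and withdraw. Press the tare key only once the cover is shut, do not press the red or the white key, and leave the crucible and the other vessels round the balance untouched where they stand.

Things in the scene. Friction and masses are not known exactly. Their poses are not given: they have to be found in the camera images.
- balance: white balance, fixed, 304 x 200 mm (its x, y); origin on the bench under it; x points from its front (keys, x = -157 mm) to its rear, z up. Key deck 60 mm high; black display behind the keys (x = -92 to -48 mm, up to 80 mm high). Glass draught shield on it: x = -28 to 143, y = -80 to 80 mm, side rails 155 mm high, sliding cover on top. Treat it gently: 25 N is too much
- cover (a joint): sliding glass cover on top of the draught shield: 0 = fully shut (a hard stop), positive = metres slid open towards the balance's +x (rear), at most 0.105. It stays where it is left; about 2 N moves it slowly. It cannot be lifted. It starts 55 to 100 mm open
- cover_ridge (a point): top rear edge, mid-length, of the blue finger ridge on the cover; moves with it; axes as the balance's. Ridge 84 mm long along y, standing 22 mm above the glass plate; its rear face (to +x) is upright and lies at this point, its front face slopes. Behind it the cover's glass is bare for 130 mm
- tare_key (a joint): travel of the green tare key: 0 = up, 0.006 m = fully down; spring return, 1 N to start, about 6 N fully down. A light touch: 15 N on it is too much
- tare_key_top (a point): centre of the top face of the green tare key (26 mm along the balance's x, 44 mm along its y), 70 mm above the bench, middle of the key row; 10 mm proud of the deck, 95 mm in front of the draught shield, whose rails rise 85 mm above this point
- power_key (a joint): travel of the red key (0 = up, 0.006 m = fully down), 22 x 24 mm, same height, its centre 66 mm from the tare key's centre along the balance's +y
- menu_key (a joint): travel of the white key (0 = up, 0.006 m = fully down), 22 x 24 mm, same height, its centre 66 mm from the tare key's centre along the balance's -y
- pan_top (a point): centre of the top of the round metal pan (92 mm diameter) inside the draught shield, 74 mm above the bench
- crucible_1: open white porcelain crucible, 44 mm diameter, 36 mm high, loose on the pan; origin at the centre of its underside
- vial_1: glass vial with white cap, 23 mm diameter, 56 mm high, loose on the bench beside the balance; origin at the centre of its underside
- vial_2: glass vial with blue cap, 23 mm diameter, 56 mm high, loose on the bench beside the balance; origin at the centre of its underside
- crucible_2: white porcelain crucible with lid, 46 mm diameter, 48 mm high, loose on the bench beside the balance; origin at the centre of its underside
Not all that is in view belongs to the job. Leave any turquoise look-alike of the crucible_1 alone.

How it is judged:
By the outcome, as a careful person would: the job done as asked, in the order asked, and still so for the second after the job is handed in, with the robot touching nothing.
It also fails if it takes over 48 s, if anything falls off the work surface, if the arm or the gripper's body presses on something with over 40 N, if the wrist force passes 120 N, or if a joint passes its speed limit or range.

## Working session

There is one attempt and no reset: what is moved stays moved. The work goes in short steps, Python scripts to look and compute and a tool call to move; the robot and the scene stay as the last step left them, time stands still between calls to the robot, and variables do not carry over. Pictures are saved under pics/ and viewed, at most 10 in all, crops included, and the job is handed in when it is done.

Besides the shell and the picture viewer there is one more tool, called after ">>>" as name(argument=value, ...), one argument or row to a line, values as JSON. drive_tool: Moves the arm, as the interface text tells. Its arguments: {"type":"object","properties":{"deltas":{"type":"array","items":{"type":"array"}},"newtons":{"type":"number"}},"required":["deltas"]}

```bash
mkdir -p pics
cat > h.py <<'E'
import numpy as np, cv2
from workcell import *
def snap(n,f):
    c=capture(n); cv2.imwrite('pics/'+f,c['img'][:,:,::-1]); return c
def tri(cs,ps):
    A=[]
    for c,p in zip(cs,ps):
        P=np.array(c['camera_matrix'])@np.c_[c['R'],c['t']]
        A+= [p[0]*P[2]-P[0],p[1]*P[2]-P[1]]
    A=np.array(A); return np.linalg.lstsq(A[:,:3],-A[:,3],rcond=None)[0]
def atz(c,p,z):
    R=np.array(c['R']);t=np.array(c['t']);d=R.T@np.linalg.solve(c['camera_matrix'],[p[0],p[1],1]);o=-R.T@t
    return o+d*(z-o[2])/d[2]
E
python3 - <<'E'
from h import *
C={n:snap(n,n+'1.png') for n in('scene','top')}
for l in ['balance','cover_ridge','tare_key_top','pan_top','crucible_1','power_key','menu_key','vial_1','vial_2']:
    r={}
    for n in C:
        x=place_of(l,n) if l not in('power_key','menu_key') else find_in(l,n)
        r[n]=x
        print(l,n,[(np.round(a.get('xy',a.get('box')),1).tolist(),round(a['confidence'],2)) for a in x[:3]])
    if r['scene'] and r['top'] and 'xy' in r['top'][0]: print('  ',tri([C['scene'],C['top']],[r['scene'][0]['xy'],r['top'][0]['xy']]).round(4))
s=state();print(s['ee_pos'],s['eef_rot'],s['grip_width'],s['time'])
for n in C: print(n, -np.array(C[n]['R']).T@C[n]['t'])
E
```

```text
balance scene [([275.1, 271.9], 0.62)]
balance top [([305.7, 219.2], 0.92)]
   [ 0.574  -0.0416 -0.0179]
cover_ridge scene [([298.1, 193.0], 0.81)]
cover_ridge top [([306.6, 178.2], 0.92)]
   [ 0.6364 -0.0363  0.1736]
tare_key_top scene [([226.4, 269.2], 0.69)]
tare_key_top top [([310.9, 274.3], 0.55)]
   [ 0.4445 -0.0474  0.0657]
pan_top scene [([294.2, 232.1], 0.63)]
pan_top top [([306.3, 192.3], 0.97), ([369.8, 225.2], 0.66)]
   [ 0.6243 -0.0403  0.0756]
crucible_1 scene [([294.4, 233.0], 0.68), ([296.4, 232.9], 0.68), ([213.4, 246.9], 0.5)]
crucible_1 top [([240.4, 257.8], 0.81), ([302.3, 192.3], 0.47)]
   [0.5352 0.0687 0.0466]
power_key scene [([201.8, 252.0, 214.0, 259.1], 0.51)]
power_key top [([275.7, 272.9, 285.7, 281.8], 0.48), ([259.6, 114.2, 358.4, 294.5], 0.39)]
menu_key scene [([231.8, 284.8, 251.5, 300.7], 0.73)]
menu_key top [([336.9, 268.5, 350.5, 274.2], 0.44)]
vial_1 scene [([317.8, 316.3], 0.67), ([232.6, 232.4], 0.53)]
vial_1 top [([374.2, 221.4], 0.44), ([229.3, 227.4], 0.44)]
   [ 0.5664 -0.2034 -0.0087]
vial_2 scene [([317.8, 316.3], 0.67), ([232.6, 232.4], 0.53)]
vial_2 top [([374.2, 221.4], 0.44), ([229.3, 227.4], 0.44)]
   [ 0.5664 -0.2034 -0.0087]
[0.25647335 0.62437454 0.24234512] [1.93664479e-01 9.81067821e-01 2.62551851e-05 9.34062147e-06] 0.08545253333616253 1.0
scene [ 0.2184346  -0.57887592  0.61058037]
top [0.41460089 0.02309072 1.27152558]
```

View pics/scene1.png

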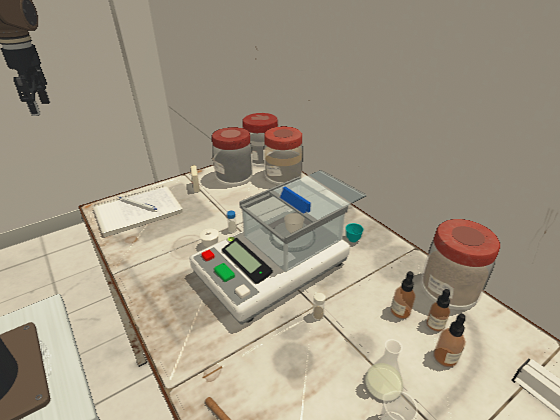

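View pics/top1.png

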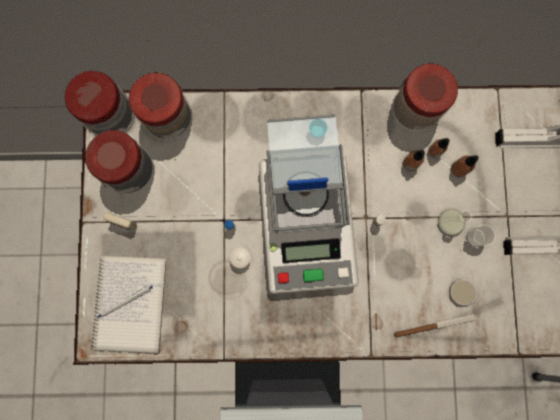

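The scene picture shows the balance with red, green and white keys at (208,256), (224,271) and (243,292), and the blue ridge at (296,199). The white crucible on the pan is at (293,225). The turquoise cup at (354,233), at (317,128) in the top view, is the look-alike and stays alone. In the top view the keys are at (283,278), (313,275) and (343,272), and the ridge is at (308,184). I'll now segment by colour for yaw and finer positions.

Run:
```python
from h import *
C={n:capture(n) for n in('scene','top')}
hs={n:cv2.cvtColor(C[n]['img'],cv2.COLOR_RGB2HSV) for n in C}
def blob(n,lo,hi,roi):
    m=cv2.inRange(hs[n],lo,hi); k=np.zeros_like(m); a,b,c,d=roi; k[b:d,a:c]=m[b:d,a:c]
    return np.argwhere(k)[:,::-1].astype(np.float32)
P={}
for nm,lo,hi,rs,rt in [('green',(50,120,60),(80,255,255),(210,258,240,285),(298,262,330,288)),('red',(0,150,80),(8,255,255),(195,245,220,266),(270,266,295,290)),('blue',(105,150,50),(125,255,255),(275,180,320,218),(280,165,335,200))]:
    p={n:blob(n,lo,hi,r) for n,r in(('scene',rs),('top',rt))}
    P[nm]=p
    cen=[p[n].mean(0) for n in('scene','top')]
    for n in p: r=cv2.minAreaRect(p[n]); print(nm,n,len(p[n]),cv2.boxPoints(r).round(1).tolist())
    print(nm,tri([C['scene'],C['top']],cen).round(4), 'top@.07',atz(C['top'],cen[1],.07).round(4))
# ridge axes in top view at z=.18
g=atz(C['top'],P['green']['top'].mean(0),.07);r=atz(C['top'],P['red']['top'].mean(0),.07);v=r-g
print('yaw keys',np.degrees(np.arctan2(-v[0],v[1])),np.linalg.norm(v))
for n,z in(('green',.07),('blue',.178)):
    X=np.array([atz(C['top'],q,z)[:2] for q in P[n]['top']]); w,V=np.linalg.eigh(np.cov(X.T)); v=V[:,1]*np.sign(V[1,1])
    print(n,'yaw',np.degrees(np.arctan2(-v[0],v[1])),'ext',np.ptp(X@V,axis=0),X.mean(0))
big={n:cv2.resize(C[n]['img'][r[1]:r[3],r[0]:r[2]],None,fx=4,fy=4,interpolation=cv2.INTER_CUBIC) for n,r in(('scene',(185,165,285+90,265+50)),('top',(250,105,365,300)))}
a=big['top'];cv2.imwrite('pics/t2.png',cv2.resize(a,None,fx=.75,fy=.75)[:,:,::-1])
```

```text
green scene 241 [[212.5, 269.5], [221.5, 260.5], [235.5, 274.5], [226.5, 283.5]]
green top 208 [[303.0, 270.29998779296875], [321.70001220703125, 268.3999938964844], [322.8999938964844, 279.5], [304.1000061035156, 281.3999938964844]]
green [ 0.4413 -0.051   0.0637] top@.07 [ 0.4411 -0.0506  0.07  ]
red scene 97 [[200.60000610351562, 253.1999969482422], [210.1999969482422, 248.39999389648438], [214.39999389648438, 256.79998779296875], [204.8000030517578, 261.6000061035156]]
red top 101 [[278.0, 273.0], [288.0, 273.0], [288.0, 282.0], [278.0, 282.0]]
red [0.4365 0.0149 0.0636] top@.07 [0.4363 0.0149 0.07  ]
blue scene 380 [[278.0, 196.0], [284.79998779296875, 185.8000030517578], [313.20001220703125, 204.8000030517578], [306.3999938964844, 214.89999389648438]]
blue top 323 [[287.8999938964844, 181.10000610351562], [325.8999938964844, 178.1999969482422], [326.6000061035156, 186.89999389648438], [288.5, 189.8000030517578]]
blue [ 0.6272 -0.0381  0.1598] top@.07 [ 0.6434 -0.0425  0.07  ]
yaw keys 4.173362351410993 0.06573255822470987
green yaw 7.330049925637493 ext [0.02421866 0.04185962] [ 0.44113129 -0.05061579]
blue yaw 3.854359217781059 ext [0.01817226 0.07806713] [ 0.62287319 -0.03663414]
```

View pics/t2.png

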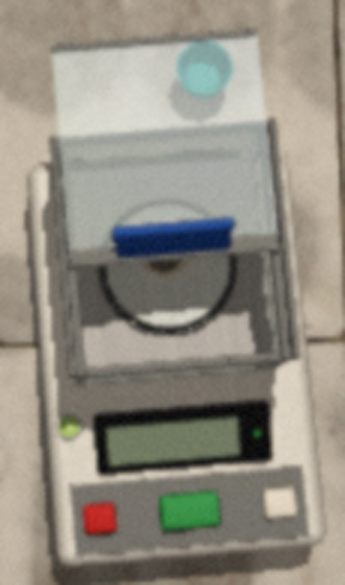

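Yaw is about +4.2°, the tare key is at (0.441, -0.051) and the ridge's rear edge at about (0.636, -0.036, 0.175). I'll close the fingers, rise, turn -26.5° about tool z and travel.

>>> drive_tool(
  deltas=[
    [-1, [0, 0, -2], [0, 0, -10]],
    [-1, [0, 0, -2], [0, 0, -10]],
    [-1, [0, 0, -2], [0, 0, -6.5]],
    [-1, [-2.84, -5.28, 0], [0, 0, 0]],
    [-1, [-2.84, -5.28, 0], [0, 0, 0]],
    [-1, [-2.84, -5.28, 0], [0, 0, 0]],
    [-1, [-2.84, -5.28, 0], [0, 0, 0]],
    [-1, [-2.84, -5.28, 0], [0, 0, 0]],
    [-1, [-2.84, -5.28, 0], [0, 0, 0]],
    [-1, [-2.84, -5.28, 0], [0, 0, 0]],
  ],
  newtons=20,
)

```text
time: 2.35
ee_pos: [0.4824, 0.2685, 0.3027]
eef_rot: [-0.036, 0.999, 0.0, 0.0]
ft_force: [-0.3, 0.2, 0.6]
grip_width: 0.0
grasp_force: 0.0
```

>>> drive_tool(
  deltas=[
    [-1, [-2.84, -5.28, 0], [0, 0, 0]],
    [-1, [-2.84, -5.28, 0], [0, 0, 0]],
    [-1, [-2.84, -5.28, 0], [0, 0, 0]],
    [-1, [-2.84, -5.28, 0], [0, 0, 0]],
    [-1, [-2.84, -5.28, 0], [0, 0, 0]],
    [-1, [-2.84, -5.28, 0], [0, 0, 0]],
    [-1, [0, 0, 0], [0, 0, 0]],
    [-1, [0, 0, 0], [0, 0, 0]],
  ],
)

```text
time: 3.35
ee_pos: [0.6743, -0.0332, 0.302]
eef_rot: [-0.036, 0.999, 0.0, -0.0]
ft_force: [0.2, 0.9, 0.7]
grip_width: -0.0
grasp_force: 0.0
```

>>> drive_tool(
  deltas=[
    [-1, [0, 0, 4], [0, 0, 0]],
    [-1, [0, 0, 4], [0, 0, 0]],
    [-1, [0, 0, 2], [0, 0, 0]],
    [-1, [0, 0, 0], [0, 0, 0]],
    [-1, [0, 0, 0], [0, 0, 0]],
  ],
)

```text
time: 3.98
ee_pos: [0.6756, -0.0331, 0.2047]
eef_rot: [-0.037, 0.999, -0.0, 0.002]
ft_force: [0.3, 0.6, -0.1]
grip_width: 0.0001
grasp_force: 0.0
```

Run:
```python
from h import *
C={n:capture(n) for n in('scene','top')}
p=[place_of('cover_ridge',n) for n in C]
print([(x[0]['xy'],x[0]['confidence']) for x in p if x], state()['ee_pos'])
if all(p): print(tri(list(C.values()),[x[0]['xy'] for x in p]))
a=cv2.resize(C['scene']['img'][110:300,180:390],None,fx=2,fy=2,interpolation=cv2.INTER_CUBIC)
b=cv2.resize(C['top']['img'][105:295,245:425],None,fx=2,fy=2,interpolation=cv2.INTER_CUBIC)
cv2.imwrite('pics/c3.png',np.hstack([a,b])[:,:,::-1])
```

```text
[([296.3, 190.5], 0.64)] [ 0.67537529 -0.0335513   0.20429831]
```

View pics/c3.png

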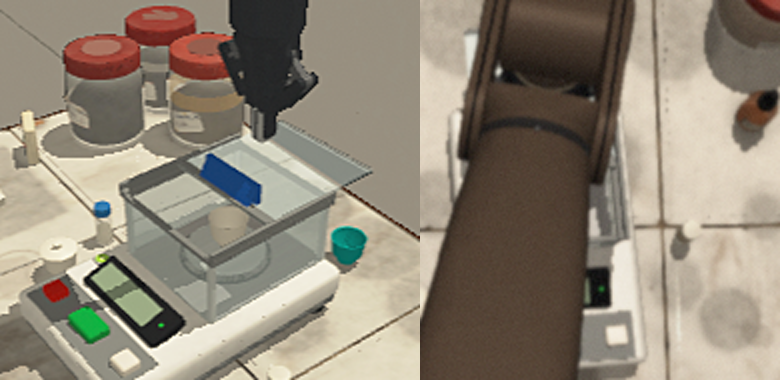

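The crop shows the closed fingertips at (263,140), behind the ridge at (230,180) and above bare glass. I'll lower them behind the ridge.

>>> drive_tool(
  deltas=[
    [-1, [0, 0, 1.2], [0, 0, 0]],
    [-1, [0, 0, 0.6], [0, 0, 0]],
    [-1, [0, 0, 0.5], [0, 0, 0]],
    [-1, [0, 0, 0.2], [0, 0, 0]],
    [-1, [0, 0, 0], [0, 0, 0]],
  ],
)

```text
time: 4.8
ee_pos: [0.6745, -0.0334, 0.1771]
eef_rot: [-0.036, 0.999, 0.0, -0.0]
ft_force: [0.2, -0.1, -0.0]
grip_width: -0.0002
grasp_force: 0.0
```

>>> drive_tool(
  deltas=[
    [-1, [1, 0, 0], [0, 0, 0]],
    [-1, [0.7, 0, 0], [0, 0, 0]],
    [-1, [0.5, 0, 0], [0, 0, 0]],
    [-1, [0.5, 0, 0], [0, 0, 0]],
    [-1, [0.5, 0, 0], [0, 0, 0]],
    [-1, [0.5, 0, 0], [0, 0, 0]],
  ],
)

```text
time: 5.55
ee_pos: [0.6379, -0.0361, 0.1776]
eef_rot: [-0.036, 0.999, -0.0, 0.001]
ft_force: [2.0, 0.3, -0.5]
grip_width: 0.0002
grasp_force: 1.1
```

>>> drive_tool(
  deltas=[
    [-1, [0.5, 0, 0], [0, 0, 0]],
    [-1, [0.5, 0, 0], [0, 0, 0]],
    [-1, [0.5, 0, 0], [0, 0, 0]],
    [-1, [0.5, 0, 0], [0, 0, 0]],
    [-1, [0.5, 0, 0], [0, 0, 0]],
    [-1, [0.5, 0, 0], [0, 0, 0]],
    [-1, [0.5, 0, 0], [0, 0, 0]],
    [-1, [0.4, 0, 0], [0, 0, 0]],
  ],
)

```text
time: 6.55
ee_pos: [0.5985, -0.0389, 0.1775]
eef_rot: [-0.036, 0.999, 0.0, 0.0]
ft_force: [2.9, 2.0, 0.4]
grip_width: 0.0001
grasp_force: 1.1
```

Run:
```python
from h import *
c=capture('scene')
cv2.imwrite('pics/c4.png',cv2.resize(c['img'][140:300,180:380],None,fx=3,fy=3,interpolation=cv2.INTER_CUBIC)[:,:,::-1])
```

```text
(no output)
```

View pics/c4.png

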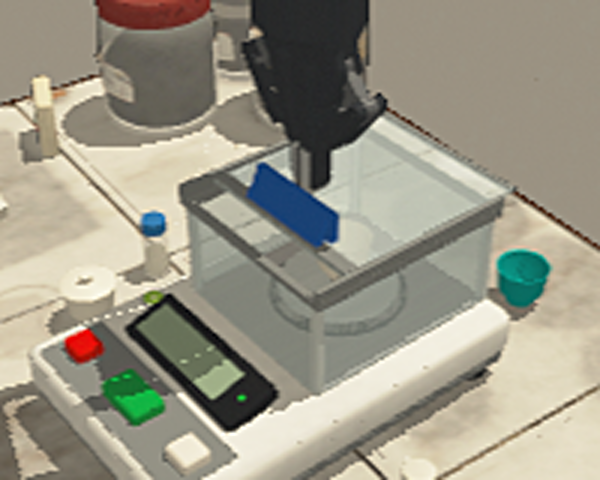

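The ridge is moving with the finger and about 30 mm of opening is left (cover front edge at (345,275), rail corner at (318,298)). I'll continue more slowly.

>>> drive_tool(
  deltas=[
    [-1, [0.4, 0, 0], [0, 0, 0]],
    [-1, [0.4, 0, 0], [0, 0, 0]],
    [-1, [0.3, 0, 0], [0, 0, 0]],
    [-1, [0.3, 0, 0], [0, 0, 0]],
    [-1, [0.3, 0, 0], [0, 0, 0]],
    [-1, [0.2, 0, 0], [0, 0, 0]],
  ],
)

```text
time: 7.35
ee_pos: [0.5796, -0.0403, 0.1773]
eef_rot: [-0.036, 0.999, 0.0, -0.0]
ft_force: [1.9, 1.8, 1.3]
grip_width: 0.0
grasp_force: 1.0
```

>>> drive_tool(
  deltas=[
    [-1, [0.2, 0, 0], [0, 0, 0]],
    [-1, [0.2, 0, 0], [0, 0, 0]],
  ],
)

```text
time: 7.6
ee_pos: [0.5757, -0.0405, 0.1773]
eef_rot: [-0.036, 0.999, 0.0, 0.0]
ft_force: [2.6, 2.2, 0.7]
grip_width: -0.0001
grasp_force: 1.0
```

>>> drive_tool(
  deltas=[
    [-1, [0.2, 0, 0], [0, 0, 0]],
    [-1, [0.2, 0, 0], [0, 0, 0]],
  ],
)

```text
time: 7.85
ee_pos: [0.5752, -0.0407, 0.1776]
eef_rot: [-0.036, 0.999, 0.0, 0.006]
ft_force: [15.4, 3.8, -6.7]
grip_width: -0.0003
grasp_force: 7.8
```

Force rose to 15 N with no more travel, so this is the stop. I'll back off, rise, and check with a picture.

>>> drive_tool(
  deltas=[
    [-1, [-0.4, 0, 0], [0, 0, 0]],
    [-1, [-1.5, 0, 0], [0, 0, 0]],
    [-1, [0, 0, -3], [0, 0, 0]],
    [-1, [0, 0, -4], [0, 0, 0]],
    [-1, [0, 0, 0], [0, 0, 0]],
  ],
)

```text
time: 8.48
ee_pos: [0.593, -0.0402, 0.2514]
eef_rot: [-0.036, 0.999, -0.001, 0.003]
ft_force: [0.9, -0.2, 0.5]
grip_width: 0.0002
grasp_force: 0.0
```

Run:
```python
from h import *
c=capture('scene')
cv2.imwrite('pics/c5.png',cv2.resize(c['img'][140:300,180:380],None,fx=3.5,fy=3.5,interpolation=cv2.INTER_CUBIC)[:,:,::-1])
print(state()['ee_pos'],state()['ft_force'])
```

```text
[ 0.59173931 -0.03993776  0.24888022] [-1.06027499  0.06721658 -0.32817136]
```

View pics/c5.png

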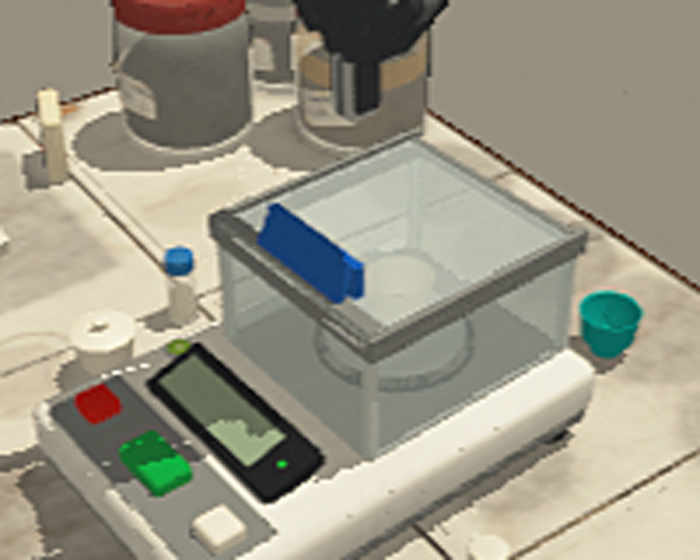

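The cover now spans front rail to rear rail: the ridge at (310,255) is by the front rail and the cover's rear edge lies on the rear rail, (415,140) to (585,235). Nothing else has moved. Next I'll go over the tare key.

>>> drive_tool(
  deltas=[
    [-1, [5, 0, 0], [0, 0, 0]],
    [-1, [5, 0, 0], [0, 0, 0]],
    [-1, [5.1, 0, 0], [0, 0, 0]],
    [-1, [0, 0, 5], [0, 0, 0]],
    [-1, [0, 0, 5], [0, 0, 0]],
    [-1, [0, 0, 4], [0, 0, 0]],
    [-1, [0, 0, 0], [0, 0, 0]],
    [-1, [0, 0, 0], [0, 0, 0]],
  ],
)

```text
time: 9.52
ee_pos: [0.4407, -0.0507, 0.108]
eef_rot: [-0.036, 0.999, -0.0, 0.0]
ft_force: [-0.2, 0.5, 1.2]
grip_width: 0.0002
grasp_force: 0.0
```

Run:
```python
from h import *
c=capture('scene')
cv2.imwrite('pics/c6.png',cv2.resize(c['img'][180:320,160:330],None,fx=4,fy=4,interpolation=cv2.INTER_CUBIC)[:,:,::-1])
print(state()['ee_pos'],state()['ft_force'])
```

```text
[ 0.44134436 -0.05089573  0.10884912] [-0.4489191  -0.75061594  1.35902448]
```

View pics/c6.png

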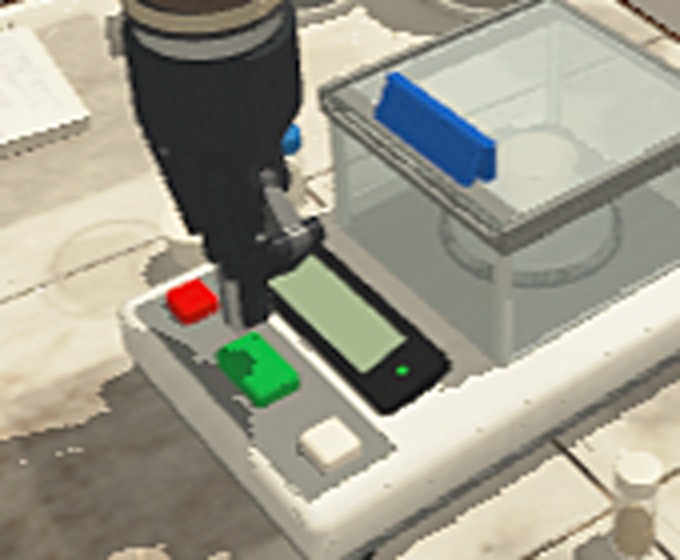

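>>> drive_tool(
  deltas=[
    [-1, [0, 0, 1.2], [0, 0, 0]],
    [-1, [0, 0, 0.8], [0, 0, 0]],
    [-1, [0, 0, 0.4], [0, 0, 0]],
    [-1, [0, 0, 0], [0, 0, 0]],
  ],
)

```text
time: 10.07
ee_pos: [0.4399, -0.0504, 0.0829]
eef_rot: [-0.036, 0.999, 0.0, -0.0]
ft_force: [0.4, 0.6, 0.7]
grip_width: 0.0004
grasp_force: 0.0
```

>>> drive_tool(
  deltas=[
    [-1, [0, 0, 0.2], [0, 0, 0]],
    [-1, [0, 0, 0.2], [0, 0, 0]],
    [-1, [0, 0, 0], [0, 0, 0]],
  ],
)

```text
time: 10.45
ee_pos: [0.4405, -0.0506, 0.0796]
eef_rot: [-0.036, 0.999, -0.0, 0.0]
ft_force: [-0.8, 0.9, 1.8]
grip_width: -0.0004
grasp_force: 1.0
```

Contact. I'll press in small steps.

>>> drive_tool(
  deltas=[
    [-1, [0, 0, 0.15], [0, 0, 0]],
    [-1, [0, 0, 0.15], [0, 0, 0]],
    [-1, [0, 0, 0], [0, 0, 0]],
  ],
)

```text
time: 10.82
ee_pos: [0.4405, -0.0506, 0.0766]
eef_rot: [-0.036, 0.999, -0.0, 0.0]
ft_force: [-0.3, 1.4, 3.3]
grip_width: -0.0003
grasp_force: 2.2
```

>>> drive_tool(
  deltas=[
    [-1, [0, 0, 0.15], [0, 0, 0]],
    [-1, [0, 0, 0], [0, 0, 0]],
  ],
)

```text
time: 11.08
ee_pos: [0.4405, -0.0506, 0.0752]
eef_rot: [-0.036, 0.999, -0.0, 0.0]
ft_force: [-1.0, 0.2, 5.3]
grip_width: 0.0002
grasp_force: 2.8
```

>>> drive_tool(
  deltas=[
    [-1, [0, 0, 0.08], [0, 0, 0]],
    [-1, [0, 0, 0], [0, 0, 0]],
  ],
)

```text
time: 11.32
ee_pos: [0.4405, -0.0506, 0.0749]
eef_rot: [-0.036, 0.999, -0.0, -0.0]
ft_force: [-2.9, 0.3, 9.6]
grip_width: -0.0001
grasp_force: 4.7
```

Bottomed at 9.6 N, under the limit. I'll withdraw.

>>> drive_tool(
  deltas=[
    [-1, [0, 0, -0.4], [0, 0, 0]],
    [-1, [0, 0, -0.8], [0, 0, 0]],
    [-1, [0, 0, -3], [0, 0, 0]],
    [-1, [0, 0, -5], [0, 0, 0]],
    [-1, [0, 0, -5], [0, 0, 0]],
    [-1, [0, 4, -2], [0, 0, 0]],
    [-1, [0, 6, 0], [0, 0, 0]],
    [-1, [0, 6, 0], [0, 0, 0]],
    [-1, [0, 6, 0], [0, 0, 0]],
    [-1, [0, 0, 0], [0, 0, 0]],
  ],
)

```text
time: 12.58
ee_pos: [0.4226, 0.1723, 0.2354]
eef_rot: [-0.04, 0.999, 0.0, -0.001]
ft_force: [-0.1, 0.3, 0.4]
grip_width: -0.0004
grasp_force: 0.0
```

Run:
```python
from h import *
C=[capture(n)['img'] for n in('scene','top')]
a=cv2.resize(C[0][150:320,180:380],None,fx=2,fy=2,interpolation=cv2.INTER_CUBIC)
b=cv2.resize(C[1][115:285+0,220:400],None,fx=2,fy=2,interpolation=cv2.INTER_CUBIC)
cv2.imwrite('pics/c7.png',np.hstack([a,b])[:,:,::-1])
print(state()['ee_pos'],state()['ft_force'])
```

```text
[0.42350516 0.16937443 0.23537341] [-0.97029024 -0.39403394 -0.29073509]
```

View pics/c7.png

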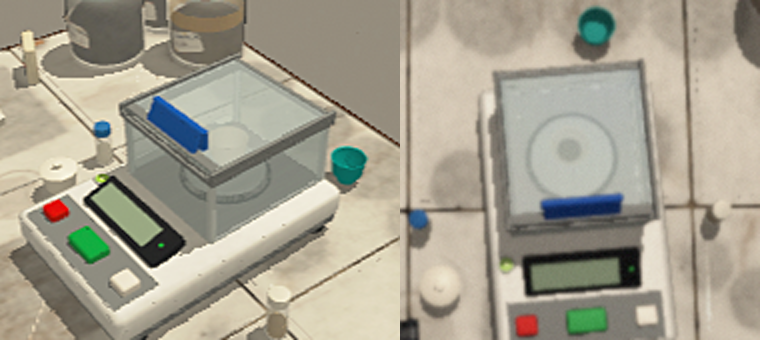

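The cover is fully shut: in the top half its ridge is at (582,206), and the glass covers the whole frame. The green key is up again and all the vessels are in place. The robot is clear, so I'll hand in.

```bash
python3 -c "from workcell import hand_in; print(hand_in())"
```

```text
the job is handed in; nothing more can be done
None
```

The job is handed in: I pushed the cover shut to its stop (about 15 N at the end), pressed the green tare key once to the bottom (about 10 N) and let it come up, then withdrew; the last pictures show all vessels where they stood.

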